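# Open the push-and-turn cap of the fixative jar

## Task

Open the clamped jar with the winged child-resistant cap: push the cap down hard, keep it down while you turn it anticlockwise until you feel it come up against its stop (do not wrench it against the stop, nor yank it if it has caught), then lift it off. Set the cap right way up near the middle of the white dish and let go, leaving the dish and the other things where they stand.

Things in the scene. Friction and masses are not known exactly. Their poses are not given: they have to be found in the camera images.
- jar: White plastic jar, 92 mm across, held between dark wooden cheeks on a 130 mm square wooden base bolted to the table (cannot move). The only jar whose cap has a raised wing. Origin on the jar's axis at the underside of the base, z up. While the cap is locked the cap's axes are parallel to the jar's.
- cap_mid (a point): Grey plastic push-and-turn cap, 70 g, 66 mm across, 52 mm high; this point is on its axis half-way up, 144 mm above the table while locked. Its round part is 24 mm high with a flat top, 2 mm below this point; on that stands a straight wing 50 mm long (cap's x), 14 mm thick (y), 28 mm high, centred. z up. Fingers straddling the wing can rest their tips on the flat top.
- neck (a point): Centre of the jar's neck, 130 mm above the table, under the cap. A spring in it pushes the cap up: 7 N to start, then 2 N per mm; bottom after about 7 mm. Two lugs inside the skirt lock the cap. It must be 4.5 mm or more down (16 N) before it can turn, and kept down as it turns anticlockwise seen from above (positive about z).
- mouth (a point): Point on the jar's axis, 160 mm above the table; a cap lifted straight by 40 mm is clear. After 0.9 to 1.4 rad of turn (differs each time, not visible) the cap meets a firm stop: the torque, under 0.3 N m till then, climbs past 0.45 within a few hundredths of a rad; wrenching with well over 1 N m is too much. Only within the last 0.1 rad before the stop will it lift off; elsewhere it catches again.
- dish: Loose white ceramic dish, 156 mm across the rim, 14 mm high, flat inner floor 132 mm across and 5 mm above the table. Origin at the centre of its underside, z up.
- specimen_mid (a point): Small glass specimen jar, 34 mm across, 62 mm high, bystander; point at its centre.
- stain_mid (a point): Small brown stain bottle, 40 mm across, 85 mm high, bystander; point at its centre.
- slidebox_mid (a point): Grey plastic slide box 50 x 85 x 32 mm, bystander; point at its centre.
- water_mid (a point): Clear water bottle, 62 mm across, 190 mm high, bystander; point at its centre.
- beaker_mid (a point): Glass beaker, 66 mm across, 85 mm high, bystander; point at its centre.
- ethanol_mid (a point): White jar with a plain round grey screw cap, 84 mm across, 150 mm high, bystander (not the one to open); point at its centre.
- brush_grip (a point): Small wooden-handled brush lying flat, 150 mm long, bystander; point on its handle.
Not all that is in view belongs to the job. Leave any green look-alike of the part that bears cap_mid alone.

How it is judged:
On the way, in this order (a step that is already met when the one before it is completed fails the run):
1. the cap is pushed down at least 3.5 mm (z of cap_mid in the frame of jar below 0.1405 m), for 0.1 s.
2. still on the neck, the cap is turned by more than 0.6 rad (angle between the x axis of cap_mid and the x axis of jar, either way round above 0.6 rad and z of cap_mid in the frame of jar below 0.145 m), for 0.1 s.
3. the cap is lifted clear of the neck (z of cap_mid in the frame of jar above 0.17 m), for 0.1 s.
At the end, for the whole second after the job is handed in: The cap stands right way up on the floor of the dish, its axis within 32 mm of the dish's centre and within 0.1 rad of vertical, at rest and released; the dish is within 30 mm of where it began (horizontal distance between cap_mid and dish below 0.032 m and z of cap_mid in the frame of dish between 0.028 and 0.034 m and angle between cap_mid's own z axis and vertical below 0.1 rad and distance of dish from where it was at the start of the episode below 0.03 m); the robot touches nothing.
It fails at once if a bystander is moved by more than 30 mm (distance of any of specimen_mid, stain_mid, slidebox_mid, water_mid, beaker_mid, ethanol_mid, brush_grip from where it was at the start of the episode above 0.03 m).
It fails at once if the cap is wrenched, rammed or yanked (over 70 N between cap and jar) (contact force between cap and jar above 70 N).
It also fails if it takes over 72 s, if anything falls off the work surface, if the arm or the gripper's body presses on something with over 40 N, if the wrist force passes 120 N, or if a joint passes its speed limit or range.

## Robot

A 7-joint arm with a two-finger parallel gripper is mounted at the origin on the work surface. World frame = base frame: x ahead of the robot, y to its left, z up, the work surface at z = 0. Lengths are in m, angles in rad, forces in N, time in s.
With the tool pointing down it reaches from about 0.425 to 0.95 m from the base axis. Payload 16.7 kg.
Tool frame: the origin (TCP) lies midway between the tips of the shut fingers; the grasp point (between the pads) lies 19 mm behind it; z points along the fingers, y is the line along which they close (so a half turn about z gives the same grasp; the last joint's range is limited). The gripper opens to 94 mm and grips with 3 to 60 N. Pads are 16 mm wide; open, the fingers measure 119 mm over their backs; the gripper's body (75 mm by 177 mm) begins 78 mm behind the grasp point.
Start: joints at [1.101, 0.426, 0.074, 1.606, -0.034, 1.111, -0.067], TCP at [0.212, -0.641, 0.205] pointing down, gripper open.
Joint ranges: [-2.85, 2.85], [-0.5, 2.14], [-1.23, 1.37], [0.21, 2.46], [-1.02, 4.16], [0.16, 2.05], [-2.73, 2.73]. Speed limits (rad/s): [1.89, 1.89, 2.39, 2.39, 3.01, 3.01, 3.01].

## Interface

Orientations are given as a 3x3 rotation matrix whose columns are the frame's x, y, z axes.
In Python, from cell import get_obs, cams, ctrl, spotter gives the robot as it stands.
- The arm moves only by the tool jog_arm, never from a script. Its argument "commands" is a list of rows, each an object with "claw": the gripper's target within -1 to 1 (fully open at 1, half-way at 0, shut at -1); "travel": the shift along the tool's x, y, z as a fraction of full scale, a list of three; "delta_rot": the turn, a rotation vector about the tool's x, y, z as a fraction of full scale, a list of three. In form: [{"claw": claw, "travel": [tx, ty, tz], "delta_rot": [rx, ry, rz]}, ...]. A call has 1 to 12 rows; each row shifts and turns the commanded pose from where the row before left it, along the tool's axes as they then stand; what a row does not reach is not made up. Full scale, the value 1, is 0.02 m for a shift and 0.12 rad for a turn. A row lasts 1/10 s, in which the tool goes at most 50 mm and 8.59 degrees, less where a joint would pass 70% of its speed; a pose out of reach is approached as far as the arm can. A call with a number of a shift or a turn outside -1 to 1 is refused whole. A call with a gripper value outside its range is refused whole. The fingers move at their own pace and stop on an object; "grip_force" is the grip in N (left out, the last holds). Time passes only in rows, so rows that do not move let the fingers close. It gives the time, the measured TCP pose, the force, the opening and the grip force at its end, in the units of the state.
- get_obs(): the state, without advancing time (a new reading comes with each control period).
- cams.read_camera(name): name is "side" or "top"; returns a dict with "img" (420x560x3 uint8, red, green, blue), "vfov" (degrees; the focal length in pixels is half the picture's height over the tangent of half this angle, whatever the lens; pixels are square), "cx", "cy" (the principal point, pixels), "dist_coeffs" ([k1, k2, p1, p2, k3] as OpenCV has them; the pictures are not rectified), "R" (3x3) and "t" (3): a world point X has camera coordinates R X + t. Camera axes: x right, y down, z forward; pixel columns grow to the right and rows downward; lengths in m; the calibration is good to about 2 mm. A picture is of the moment at which its call begins. There is no depth.
- ctrl.job_done(): hands the job in; it is judged then, once.
Trained networks look in a picture, given as the dict that the camera call returned (one of the last four; its "shot" number tells which), for a name from the list of things; names that differ only in an ending like _2 or _b are one class to them, and where a whole thing is asked for, a point or a joint stands for the part that bears it (a point fixed in the world has none). Each returns a list of dicts, best first, with "conf" (0 to 1); they miss things now and then, are a little off and sometimes report something else, mostly with a low value. They report only what shows in the picture. A call takes as long as a camera call. They do not tell look-alikes from the thing itself.
- spotter.look_for(picture, label): "box" ([left, top, width, height] in pixels, round what is visible of it).
The state is a dict: "t": time; "joints": joint angles; "qd": joint speeds; "joint_torque": joint torques, N m; "tcp_pos": TCP position; "ee_rot": TCP orientation; "contact_force": force on the tool from outside, world axes, zero at the start; "moment": the same for the moment, N m; "opening": finger opening in m; "grasp_force": force on a finger pad.
Only numpy, scipy, OpenCV 4.12 (cv2) and the standard library are available. Lean on these libraries where they do the work, as an engineer would, in place of code of your own. Each camera call takes 0.05 s, during which the arm holds its last target. There are 200 camera calls.

## Working session

There is one attempt and no reset: what is moved stays moved. The work goes in short steps, Python scripts to look and compute and a tool call to move; the robot and the scene stay as the last step left them, time stands still between calls to the robot, and variables do not carry over. Pictures are saved under pics/ and viewed, at most 10 in all, crops included, and the job is handed in when it is done.

Besides the shell and the picture viewer there is one more tool, called after "Emit:" as a command line: name --argument value ..., lists and objects as JSON in quotes. jog_arm: Moves the arm, as the interface text tells. Its arguments: {"type":"object","properties":{"commands":{"type":"array","items":{"type":"object","properties":{"claw":{"type":"number"},"travel":{"type":"array","items":{"type":"number"}},"delta_rot":{"type":"array","items":{"type":"number"}}}}},"grip_force":{"type":"number"}},"required":["commands"]}

```bash
mkdir -p pics; cat > h.py <<'E'
import numpy as np, cv2
from cell import get_obs, cams, ctrl, spotter
def K(p):
    h,w=p["img"].shape[:2]; f=h/2/np.tan(np.radians(p["vfov"])/2)
    return np.array([[f,0,p["cx"]],[0,f,p["cy"]],[0,0,1.]])
def ray(p,uv):
    n=cv2.undistortPoints(np.array([[uv]],float),K(p),np.array(p["dist_coeffs"],float))[0,0]
    R=np.array(p["R"]);t=np.array(p["t"]); d=R.T@np.array([n[0],n[1],1]); return -R.T@t,d/np.linalg.norm(d)
def onz(p,uv,z):
    c,d=ray(p,uv); return c+d*(z-c[2])/d[2]
def proj(p,X):
    return cv2.projectPoints(np.array(X,float).reshape(-1,1,3),cv2.Rodrigues(np.array(p["R"],float))[0],np.array(p["t"],float),K(p),np.array(p["dist_coeffs"],float))[0][:,0]
def tri(ps,uvs):
    A=np.zeros((3,3));b=np.zeros(3)
    for p,uv in zip(ps,uvs):
        c,d=ray(p,uv);M=np.eye(3)-np.outer(d,d);A+=M;b+=M@c
    return np.linalg.solve(A,b)
def save(img,n): cv2.imwrite("pics/"+n,cv2.cvtColor(img,cv2.COLOR_RGB2BGR))
E
python3 - <<'E'
from h import *
o=get_obs();print({k:np.round(v,3).tolist() for k,v in o.items()})
for n in("top","side"):
    p=cams.read_camera(n);save(p["img"],n+"0.png")
    print(n,"cam at",np.round(-np.array(p["R"]).T@p["t"],2))
    for l in("jar","cap_mid","dish","ethanol_mid","water_mid","beaker_mid","specimen_mid","stain_mid","slidebox_mid","brush_grip"):
        print(l,[(np.round(d["box"]).tolist(),round(d["conf"],2)) for d in spotter.look_for(p,l)[:3]])
E
```

```text
{'t': 0.0, 'joints': [1.102, 0.427, 0.074, 1.607, -0.034, 1.111, -0.067], 'qd': [0.0, 0.0, -0.001, 0.002, 0.001, 0.0, -0.001], 'joint_torque': [-0.0, -93.583, 3.666, -45.419, -0.049, 0.02, 0.0], 'tcp_pos': [0.212, -0.64, 0.205], 'ee_rot': [[0.949, 0.314, -0.0], [0.314, -0.949, 0.001], [-0.0, -0.001, -1.0]], 'contact_force': [-0.866, 0.467, 0.238], 'moment': [0.03, 0.043, -0.03], 'grasp_force': 0.0, 'opening': 0.094}
top cam at [0.41 0.02 1.24]
jar [([312.0, 205.0, 51.0, 51.0], 0.83)]
cap_mid [([330.0, 210.0, 21.0, 30.0], 0.98), ([371.0, 265.0, 20.0, 22.0], 0.91), ([333.0, 266.0, 18.0, 24.0], 0.78)]
dish [([181.0, 205.0, 50.0, 46.0], 0.96)]
ethanol_mid [([282.0, 134.0, 26.0, 40.0], 0.63)]
water_mid [([131.0, 199.0, 35.0, 26.0], 0.64)]
beaker_mid [([377.0, 199.0, 28.0, 20.0], 0.79)]
specimen_mid [([267.0, 242.0, 10.0, 9.0], 0.68)]
stain_mid [([272.0, 202.0, 9.0, 18.0], 0.53)]
slidebox_mid [([211.0, 149.0, 30.0, 28.0], 0.92), ([334.0, 213.0, 20.0, 26.0], 0.59)]
brush_grip [([135.0, 232.0, 15.0, 48.0], 0.97)]
side cam at [ 0.51 -0.78  0.76]
jar [([224.0, 288.0, 82.0, 77.0], 0.72)]
cap_mid [([250.0, 266.0, 34.0, 38.0], 0.97), ([216.0, 398.0, 44.0, 22.0], 0.71), ([173.0, 311.0, 34.0, 40.0], 0.66)]
dish [([235.0, 192.0, 56.0, 27.0], 0.87)]
ethanol_mid [([340.0, 222.0, 44.0, 66.0], 0.8)]
water_mid [([268.0, 120.0, 22.0, 60.0], 0.58)]
beaker_mid [([281.0, 364.0, 40.0, 55.0], 0.92), ([228.0, 295.0, 74.0, 69.0], 0.54)]
specimen_mid [([233.0, 237.0, 13.0, 26.0], 0.57)]
stain_mid [([281.0, 235.0, 16.0, 30.0], 0.65), ([225.0, 292.0, 77.0, 74.0], 0.35)]
slidebox_mid [([325.0, 202.0, 36.0, 27.0], 0.91), ([249.0, 264.0, 36.0, 38.0], 0.61)]
brush_grip [([215.0, 166.0, 49.0, 10.0], 0.72), ([231.0, 238.0, 17.0, 28.0], 0.66)]
```

```bash
python3 - <<'E'
from h import *
a=cv2.imread("pics/top0.png")[110:320,110:430]; b=cv2.imread("pics/side0.png")[100:420,130:410]
cv2.imwrite("pics/top0c.png",cv2.resize(a,None,fx=2.5,fy=2.5,interpolation=2))
cv2.imwrite("pics/side0c.png",cv2.resize(b,None,fx=1.85,fy=1.85,interpolation=2))
E
```

```text
(no output)
```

View pics/top0c.png

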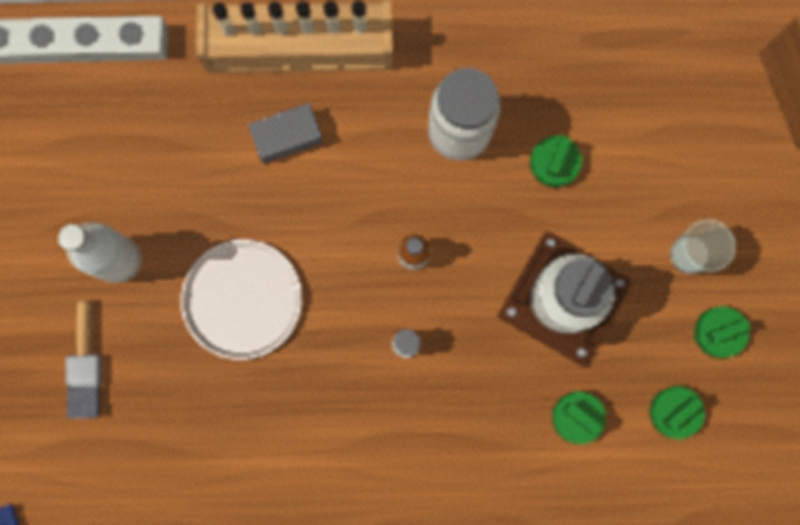

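View pics/side0c.png

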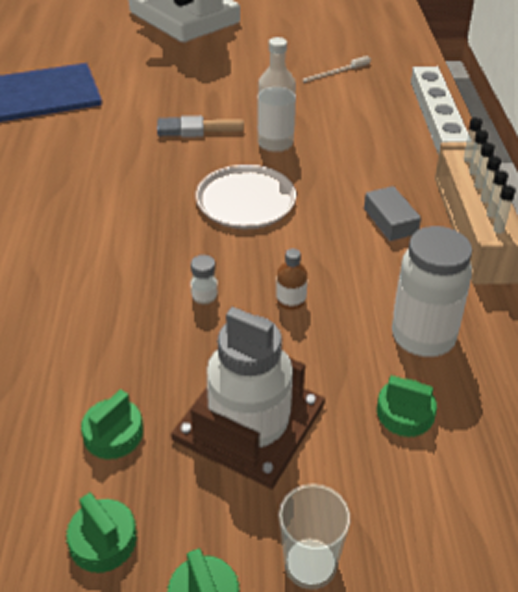

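The tops that could be mistaken for the target (full top-picture pixels):
- grey winged cap on the clamped jar at (343,224)
- plain grey ethanol cap at (297,149)
- green winged look-alikes at (332,174), (399,243), (381,275), (342,277)

I choose the grey winged one, on the dark wooden base with four bolts. The dish is at about (207,229).

```bash
python3 - <<'E'
from h import *
T=cams.read_camera("top");S=cams.read_camera("side")
tc=lambda x,y:(x/2.5+110-.3,y/2.5+110-.3)
sc=lambda x,y:(x/1.85+130-.25,y/1.85+100-.25)
bt=[tc(550,242),tc(511,311),tc(582,352),tc(620,284)]
for z in(0.01,0.02,0.03):
    P=np.array([onz(T,b,z) for b in bt]);print(z,P.round(3).tolist(),P.mean(0).round(4))
for a,b in((1,(186,427)),(2,(186,427)),(3,(186,427)),(0,(186,427))): print(a,tri([T,S],[bt[a],sc(*b)]).round(3))
for a in range(4): print(a,tri([T,S],[bt[a],sc(310,398)]).round(3), tri([T,S],[bt[a],sc(267,467)]).round(3))
# grey cap mask
for n,p,(x,y,w,h) in(("T",T,(328,206,32,36)),("S",S,(245,262,42,45))):
    c=p["img"][y:y+h,x:x+w]; c=cv2.resize(c,None,fx=10,fy=10,interpolation=cv2.INTER_CUBIC); save(c,"cap"+n+".png")
for l in ("dish",):
    dt=spotter.look_for(T,l)[0]["box"];ds=spotter.look_for(S,l)[0]["box"]
    print(onz(T,(dt[0]+dt[2]/2,dt[1]+dt[3]/2),.014),onz(S,(ds[0]+ds[2]/2,ds[1]+ds[3]/2),.014),onz(T,tc(242,298),.014),onz(S,sc(246,197),.012))
a=cv2.imread("pics/capT.png");b=cv2.imread("pics/capS.png");H=450
v=np.zeros((H,760,3),np.uint8);v[:360,:320]=a;v[:450,330:750]=b;cv2.imwrite("pics/caps.png",v)
E
```

```text
0.01 [[0.604, -0.187, 0.01], [0.514, -0.132, 0.01], [0.459, -0.222, 0.01], [0.546, -0.277, 0.01]] [ 0.5307 -0.2045  0.01  ]
0.02 [[0.602, -0.185, 0.02], [0.513, -0.131, 0.02], [0.459, -0.22, 0.02], [0.545, -0.274, 0.02]] [ 0.5297 -0.2026  0.02  ]
0.03 [[0.6, -0.183, 0.03], [0.512, -0.13, 0.03], [0.458, -0.218, 0.03], [0.544, -0.272, 0.03]] [ 0.5288 -0.2008  0.03  ]
1 [ 0.486 -0.148 -0.071]
2 [ 0.458 -0.221  0.016]
3 [ 0.5   -0.265  0.086]
0 [ 0.529 -0.201  0.021]
0 [ 0.601 -0.186  0.015] [ 0.583 -0.205 -0.079]
1 [ 0.562 -0.141 -0.043] [ 0.541 -0.154 -0.168]
2 [ 0.526 -0.219  0.06 ] [ 0.505 -0.234 -0.048]
3 [ 0.563 -0.256  0.1  ] [ 0.545 -0.275  0.015]Traceback (most recent call last):
  File "<stdin>", line 14, in <module>
IndexError: list index out of range
```

```bash
python3 - <<'E'
from h import *
T=cams.read_camera("top");S=cams.read_camera("side")
tc=lambda x,y:(x/2.5+110-.3,y/2.5+110-.3)
sc=lambda x,y:(x/1.85+130-.25,y/1.85+100-.25)
print(onz(T,tc(242,298),.012),onz(S,sc(246,197),.012))
P=np.array([onz(T,b,.0155)[:2] for b in [tc(550,242),tc(511,311),tc(582,352),tc(620,284)]])
for i in range(4): d=P[(i+1)%4]-P[i];print(np.degrees(np.arctan2(d[1],d[0])).round(1),np.linalg.norm(d).round(3))
a=cv2.imread("pics/capT.png");b=cv2.imread("pics/capS.png")
v=np.zeros((450,760,3),np.uint8);v[:360,:320]=a;v[:450,330:750]=b
# overlay predicted wing-top outlines for yaw candidates
c=P.mean(0);print(c)
yaw=np.radians(-31.5)
for yaw,col in((np.radians(-31.5),(0,255,0)),):
  ex=np.array([np.cos(yaw),np.sin(yaw)]);ey=np.array([-ex[1],ex[0]])
  W=[[*(c+sx*.025*ex+sy*.007*ey),.170] for sx,sy in((1,1),(1,-1),(-1,-1),(-1,1))]
  Ci=[[c[0]+.033*np.cos(t),c[1]+.033*np.sin(t),.142] for t in np.linspace(0,6.28,40)]
  for p,(x,y,ox) in((T,(328,206,0)),(S,(245,262,330))):
    for X,cc in((W,col),(Ci,(0,0,255))):
      q=((proj(p,X)-[x,y]+.5)*10+[ox,0]).astype(np.int32);cv2.polylines(v,[q],True,cc,1)
cv2.imwrite("pics/caps.png",v)
E
```

```text
[0.53774337 0.21517691 0.012     ] [0.53611977 0.20561474 0.012     ]
148.6 0.104
-121.4 0.105
-31.8 0.102
57.5 0.106
[ 0.53016582 -0.20347076]
```

View pics/caps.png

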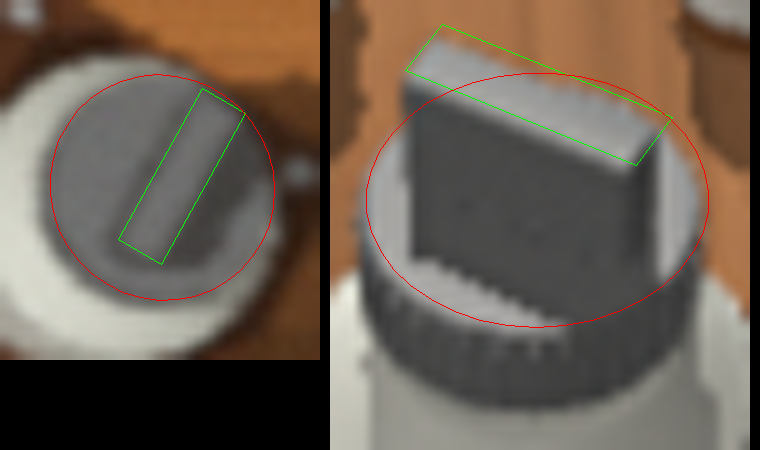

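The crop shows the grey winged cap with a ribbed skirt. In the top view its disc is centred at about (344,225) and the wing runs up and to the right. My model overlay (centre (0.530,-0.2035), wing yaw -31.5°) fits to about 1 px, so the choice is confirmed. I move above it next.

Emit:
jog_arm --commands '[{"claw":1,"travel":[0.92,-0.66,-0.15],"delta_rot":[0,0,0]},{"claw":1,"travel":[0.92,-0.66,-0.15],"delta_rot":[0,0,0]},{"claw":1,"travel":[0.92,-0.66,-0.15],"delta_rot":[0,0,0]},{"claw":1,"travel":[0.92,-0.66,-0.15],"delta_rot":[0,0,0]},{"claw":1,"travel":[0.92,-0.66,-0.15],"delta_rot":[0,0,0]},{"claw":1,"travel":[0.92,-0.66,-0.15],"delta_rot":[0,0,0]},{"claw":1,"travel":[0.92,-0.66,-0.15],"delta_rot":[0,0,0]},{"claw":1,"travel":[0.92,-0.66,-0.15],"delta_rot":[0,0,0]},{"claw":1,"travel":[0.92,-0.66,0],"delta_rot":[0,0,0]},{"claw":1,"travel":[0.92,-0.66,0],"delta_rot":[0,0,0]},{"claw":1,"travel":[0.92,-0.66,0],"delta_rot":[0,0,0]},{"claw":1,"travel":[0.92,-0.66,0],"delta_rot":[0,0,0]}]' --grip_force 30

```text
t: 2.6
tcp_pos: [0.3725, -0.4202, 0.2296]
ee_rot: [[0.949, 0.314, 0.0], [0.314, -0.949, -0.0], [0.0, 0.0, -1.0]]
contact_force: [-0.3, -0.7, -0.4]
opening: 0.094
grasp_force: 0.0
```

Emit:
jog_arm --commands '[{"claw":1,"travel":[0.92,-0.66,0],"delta_rot":[0,0,0]},{"claw":1,"travel":[0.92,-0.66,0],"delta_rot":[0,0,0]},{"claw":1,"travel":[0.92,-0.66,0],"delta_rot":[0,0,0]},{"claw":1,"travel":[0.92,-0.66,0],"delta_rot":[0,0,0]},{"claw":1,"travel":[0.92,-0.66,0],"delta_rot":[0,0,0]},{"claw":1,"travel":[0.92,-0.66,0],"delta_rot":[0,0,0]},{"claw":1,"travel":[0.92,-0.66,0],"delta_rot":[0,0,0]},{"claw":1,"travel":[0.92,-0.66,0],"delta_rot":[0,0,0]},{"claw":1,"travel":[0.92,-0.66,0],"delta_rot":[0,0,0]},{"claw":1,"travel":[0.92,-0.66,0],"delta_rot":[0,0,0]},{"claw":1,"travel":[0.92,-0.66,0],"delta_rot":[0,0,0]},{"claw":1,"travel":[0.92,-0.66,0],"delta_rot":[0,0,0]}]'

```text
t: 3.8
tcp_pos: [0.5323, -0.2005, 0.2296]
ee_rot: [[0.949, 0.314, 0.0], [0.314, -0.949, -0.0], [0.0, 0.0, -1.0]]
contact_force: [0.4, -0.0, -0.4]
opening: 0.0941
grasp_force: 0.0
```

Emit:
jog_arm --commands '[{"claw":1,"travel":[0,0,0],"delta_rot":[0,0,0.8]},{"claw":1,"travel":[0,0,0],"delta_rot":[0,0,0.8]},{"claw":1,"travel":[0,0,0],"delta_rot":[0,0,0.8]},{"claw":1,"travel":[0,0,0],"delta_rot":[0,0,0.8]},{"claw":1,"travel":[0,0,0],"delta_rot":[0,0,0.8]},{"claw":1,"travel":[0,0,0],"delta_rot":[0,0,0.8]},{"claw":1,"travel":[0,0,0],"delta_rot":[0,0,0.8]},{"claw":1,"travel":[0,0,0],"delta_rot":[0,0,0.8]},{"claw":1,"travel":[0,0,0],"delta_rot":[0,0,0.84]},{"claw":1,"travel":[0,0,0],"delta_rot":[0,0,0]},{"claw":1,"travel":[0,0,0],"delta_rot":[0,0,0]}]'

```text
t: 4.9
tcp_pos: [0.5318, -0.2011, 0.2296]
ee_rot: [[0.855, -0.519, 0.0], [-0.519, -0.855, 0.0], [0.0, -0.0, -1.0]]
contact_force: [-0.3, 1.0, 0.5]
opening: 0.094
grasp_force: 0.0
```

```bash
cat > st.py <<'E'
from h import *
o=get_obs();R=o["ee_rot"]=np.array(o["ee_rot"])
for k in("t","joints","tcp_pos","contact_force","moment","opening","grasp_force"):print(k,np.round(o[k],4).tolist())
print("yaw y",np.degrees(np.arctan2(R[1,1],R[0,1])).round(2),"z",R[:,2].round(4))
E
python3 st.py; python3 - <<'E'
from h import *
o=get_obs();R=np.array(o["ee_rot"]);print(R.T@(np.array([.5295,-.2035,.143])-o["tcp_pos"])/.02)
E
```

```text
t 4.9
joints [0.3259, 0.2352, -0.0917, 1.8157, 0.024, 1.0916, -1.891]
tcp_pos [0.5318, -0.2011, 0.2296]
contact_force [-0.2692, 0.9971, 0.5243]
moment [0.0765, 0.0419, 0.0185]
opening 0.094
grasp_force 0.0
yaw y -121.28 z [ 1.e-04  0.e+00 -1.e+00]
[-0.03850827  0.16289308  4.32771545]
```

Emit:
jog_arm --commands '[{"claw":1,"travel":[-0.04,0.16,0.7],"delta_rot":[0,0,0]},{"claw":1,"travel":[0,0,0.7],"delta_rot":[0,0,0]},{"claw":1,"travel":[0,0,0.7],"delta_rot":[0,0,0]},{"claw":1,"travel":[0,0,0.7],"delta_rot":[0,0,0]},{"claw":0.2,"travel":[0,0,0.7],"delta_rot":[0,0,0]},{"claw":-0.3,"travel":[0,0,0.6],"delta_rot":[0,0,0]},{"claw":-0.45,"travel":[0,0,0],"delta_rot":[0,0,0]},{"claw":-0.45,"travel":[0,0,0],"delta_rot":[0,0,0]},{"claw":-0.45,"travel":[0,0,0],"delta_rot":[0,0,0]},{"claw":-0.45,"travel":[0,0,0],"delta_rot":[0,0,0]}]'

```text
t: 5.9
tcp_pos: [0.5299, -0.2036, 0.1482]
ee_rot: [[0.853, -0.522, 0.001], [-0.522, -0.853, -0.0], [0.001, -0.0, -1.0]]
contact_force: [0.3, 0.3, -0.1]
opening: 0.0496
grasp_force: 0.0
```

```bash
python3 st.py; python3 - <<'E'
from h import *
T=cams.read_camera("top");S=cams.read_camera("side");save(cv2.resize(S["img"][220:370,170:370],None,fx=4,fy=4,interpolation=2),"s1.png")
E
```

```text
t 5.9
joints [0.3288, 0.3146, -0.0911, 1.9026, 0.0353, 0.9247, -1.8989]
tcp_pos [0.5299, -0.2036, 0.1482]
contact_force [0.2663, 0.2914, -0.148]
moment [0.0644, -0.0429, 0.0042]
opening 0.0496
grasp_force 0.0
yaw y -121.46 z [ 1.1e-03 -3.0e-04 -1.0e+00]
```

View pics/s1.png

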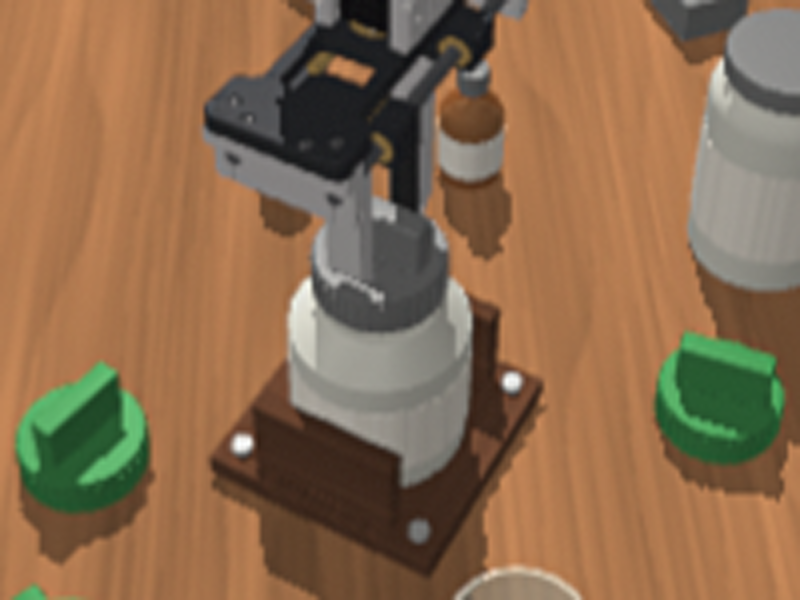

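Emit:
jog_arm --commands '[{"claw":-0.5,"travel":[0,0,0.12],"delta_rot":[0,0,0]},{"claw":-0.5,"travel":[0,0,0.1],"delta_rot":[0,0,0]},{"claw":-1,"travel":[0,0,0],"delta_rot":[0,0,0]},{"claw":-1,"travel":[0,0,0],"delta_rot":[0,0,0]},{"claw":-1,"travel":[0,0,0],"delta_rot":[0,0,0]},{"claw":-1,"travel":[0,0,0],"delta_rot":[0,0,0]},{"claw":-1,"travel":[0,0,0],"delta_rot":[0,0,0]},{"claw":-1,"travel":[0,0,0],"delta_rot":[0,0,0]}]' --grip_force 25

```text
t: 6.8
tcp_pos: [0.5295, -0.2035, 0.1431]
ee_rot: [[0.853, -0.522, 0.0], [-0.522, -0.853, 0.0], [-0.0, -0.0, -1.0]]
contact_force: [0.2, 1.3, -2.0]
opening: 0.0134
grasp_force: 25.0
```

```bash
python3 st.py
```

```text
t 6.8
joints [0.3286, 0.3205, -0.091, 1.9071, 0.0361, 0.9155, -1.8997]
tcp_pos [0.5295, -0.2035, 0.1431]
contact_force [0.1584, 1.3066, -2.0021]
moment [0.1382, -0.021, 0.0233]
opening 0.0134
grasp_force 24.9998
yaw y -121.46 z [ 0.  0. -1.]
```

Emit:
jog_arm --commands '[{"claw":-1,"travel":[0,0,0.05],"delta_rot":[0,0,0]},{"claw":-1,"travel":[0,0,0.05],"delta_rot":[0,0,0]},{"claw":-1,"travel":[0,0,0.05],"delta_rot":[0,0,0]},{"claw":-1,"travel":[0,0,0.05],"delta_rot":[0,0,0]},{"claw":-1,"travel":[0,0,0],"delta_rot":[0,0,0]}]'

```text
t: 7.3
tcp_pos: [0.5297, -0.2036, 0.1398]
ee_rot: [[0.853, -0.522, 0.001], [-0.522, -0.853, -0.0], [0.001, -0.0, -1.0]]
contact_force: [-4.4, 0.2, 11.9]
opening: 0.0139
grasp_force: 25.0
```

Emit:
jog_arm --commands '[{"claw":-1,"travel":[0,0,0.07],"delta_rot":[0,0,0]},{"claw":-1,"travel":[0,0,0.07],"delta_rot":[0,0,0]},{"claw":-1,"travel":[0,0,0.07],"delta_rot":[0,0,0]},{"claw":-1,"travel":[0,0,0],"delta_rot":[0,0,0]},{"claw":-1,"travel":[0,0,0],"delta_rot":[0,0,0]}]'

```text
t: 7.8
tcp_pos: [0.5297, -0.2036, 0.1361]
ee_rot: [[0.853, -0.522, 0.001], [-0.522, -0.853, -0.0], [0.001, -0.0, -1.0]]
contact_force: [-6.2, 1.9, 18.7]
opening: 0.014
grasp_force: 25.0
```

Emit:
jog_arm --commands '[{"claw":-1,"travel":[0,0,0.01],"delta_rot":[0,0,-0.3]},{"claw":-1,"travel":[0,0,0],"delta_rot":[0,0,-0.4]},{"claw":-1,"travel":[0,0,0],"delta_rot":[0,0,-0.4]},{"claw":-1,"travel":[0,0,0],"delta_rot":[0,0,-0.4]},{"claw":-1,"travel":[0,0,0],"delta_rot":[0,0,-0.4]},{"claw":-1,"travel":[0,0,0],"delta_rot":[0,0,-0.4]}]'

```text
t: 8.4
tcp_pos: [0.5299, -0.2035, 0.136]
ee_rot: [[0.963, -0.268, 0.001], [-0.268, -0.963, -0.0], [0.001, -0.0, -1.0]]
contact_force: [-6.2, 2.9, 20.0]
opening: 0.0139
grasp_force: 25.0
```

```bash
python3 st.py
```

```text
t 8.4
joints [0.3717, 0.3311, -0.1438, 1.9106, 0.0592, 0.9028, -1.6432]
tcp_pos [0.5299, -0.2035, 0.136]
contact_force [-6.1602, 2.8764, 20.0093]
moment [0.7653, 1.571, -0.2495]
opening 0.0139
grasp_force 25.029
yaw y -105.55 z [ 1.1e-03 -1.0e-04 -1.0e+00]
```

Emit:
jog_arm --commands '[{"claw":-1,"travel":[-0.03,0,0],"delta_rot":[0,0,-0.4]},{"claw":-1,"travel":[0,0,0],"delta_rot":[0,0,-0.4]},{"claw":-1,"travel":[0,0,0],"delta_rot":[0,0,-0.4]},{"claw":-1,"travel":[0,0,0],"delta_rot":[0,0,-0.4]},{"claw":-1,"travel":[0,0,0],"delta_rot":[0,0,-0.4]},{"claw":-1,"travel":[0,0,0],"delta_rot":[0,0,-0.4]},{"claw":-1,"travel":[0,0,0],"delta_rot":[0,0,-0.4]},{"claw":-1,"travel":[0,0,0],"delta_rot":[0,0,-0.4]},{"claw":-1,"travel":[0,0,0],"delta_rot":[0,0,-0.4]},{"claw":-1,"travel":[0,0,0],"delta_rot":[0,0,-0.4]},{"claw":-1,"travel":[0,0,0],"delta_rot":[0,0,0]}]'

```text
t: 9.5
tcp_pos: [0.5299, -0.2035, 0.1362]
ee_rot: [[0.978, 0.207, 0.002], [0.207, -0.978, -0.0], [0.002, 0.001, -1.0]]
contact_force: [-4.0, 1.5, 19.5]
opening: 0.0139
grasp_force: 25.0
```

```bash
python3 st.py
```

```text
t 9.5
joints [0.4468, 0.3362, -0.2351, 1.9068, 0.0977, 0.9073, -1.1979]
tcp_pos [0.5299, -0.2035, 0.1362]
contact_force [-3.9523, 1.5493, 19.5182]
moment [0.6017, 0.9364, -0.053]
opening 0.0139
grasp_force 25.0047
yaw y -78.05 z [ 2.3e-03 -5.0e-04 -1.0e+00]
```

Emit:
jog_arm --commands '[{"claw":-1,"travel":[0,0,0.01],"delta_rot":[0,0,-0.25]},{"claw":-1,"travel":[0,0,0],"delta_rot":[0,0,-0.25]},{"claw":-1,"travel":[0,0,0],"delta_rot":[0,0,-0.25]},{"claw":-1,"travel":[0,0,0],"delta_rot":[0,0,-0.25]}]'

```text
t: 9.9
tcp_pos: [0.5297, -0.2035, 0.136]
ee_rot: [[0.947, 0.322, 0.002], [0.322, -0.947, -0.001], [0.002, 0.001, -1.0]]
contact_force: [-4.1, 2.2, 19.9]
opening: 0.0139
grasp_force: 25.0
```

```bash
python3 st.py | egrep 'tcp|force|mom|yaw'
```

```text
tcp_pos [0.5297, -0.2035, 0.136]
contact_force [-4.0925, 2.1896, 19.8594]
moment [0.4682, 1.0564, -0.1878]
grasp_force 25.019
yaw y -71.21 z [ 2.e-03 -5.e-04 -1.e+00]
```

Emit:
jog_arm --commands '[{"claw":-1,"travel":[0,0,0],"delta_rot":[0,0,-0.2]},{"claw":-1,"travel":[0,0,0],"delta_rot":[0,0,-0.2]}]'

```text
t: 10.1
tcp_pos: [0.5298, -0.2035, 0.136]
ee_rot: [[0.93, 0.367, 0.002], [0.367, -0.93, -0.001], [0.002, 0.001, -1.0]]
contact_force: [-4.7, 1.8, 19.9]
opening: 0.0136
grasp_force: 25.0
```

```bash
python3 st.py | egrep 'tcp|force|mom|yaw'
```

```text
tcp_pos [0.5298, -0.2035, 0.136]
contact_force [-4.6821, 1.8422, 19.9378]
moment [0.4687, 1.0569, -0.2208]
grasp_force 25.0098
yaw y -68.48 z [ 2.1e-03 -5.0e-04 -1.0e+00]
```

Emit:
jog_arm --commands '[{"claw":-1,"travel":[0,0,0],"delta_rot":[0,0,-0.2]},{"claw":-1,"travel":[0,0,0],"delta_rot":[0,0,-0.2]}]'

```text
t: 10.3
tcp_pos: [0.5298, -0.2036, 0.136]
ee_rot: [[0.912, 0.411, 0.002], [0.411, -0.912, -0.001], [0.002, 0.001, -1.0]]
contact_force: [-3.4, 1.9, 19.0]
opening: 0.0137
grasp_force: 25.0
```

```bash
python3 st.py | egrep 'tcp|force|mom|yaw'
```

```text
tcp_pos [0.5298, -0.2036, 0.136]
contact_force [-3.439, 1.9117, 18.969]
moment [0.3627, 1.0696, -0.2127]
grasp_force 25.0204
yaw y -65.73 z [ 2.1e-03 -7.0e-04 -1.0e+00]
```

Emit:
jog_arm --commands '[{"claw":-1,"travel":[0,0,0],"delta_rot":[0,0,-0.2]},{"claw":-1,"travel":[0,0,0],"delta_rot":[0,0,-0.2]}]'

```text
t: 10.5
tcp_pos: [0.5299, -0.2036, 0.1361]
ee_rot: [[0.891, 0.454, 0.002], [0.454, -0.891, -0.001], [0.002, 0.002, -1.0]]
contact_force: [-4.0, 0.9, 19.5]
opening: 0.0138
grasp_force: 25.0
```

```bash
python3 st.py | egrep 'tcp|force|mom|yaw'
```

```text
tcp_pos [0.5299, -0.2036, 0.1361]
contact_force [-4.0083, 0.8574, 19.4858]
moment [0.3446, 0.9373, -0.1584]
grasp_force 25.0138
yaw y -62.97 z [ 2.3e-03 -8.0e-04 -1.0e+00]
```

Emit:
jog_arm --commands '[{"claw":-1,"travel":[0,0,0],"delta_rot":[0,0,-0.2]},{"claw":-1,"travel":[0,0,0],"delta_rot":[0,0,-0.2]}]'

```text
t: 10.7
tcp_pos: [0.5299, -0.2035, 0.1361]
ee_rot: [[0.868, 0.497, 0.002], [0.497, -0.868, -0.001], [0.002, 0.002, -1.0]]
contact_force: [-3.0, 1.6, 18.6]
opening: 0.0139
grasp_force: 25.0
```

```bash
python3 st.py | egrep 'tcp|force|mom|yaw'
```

```text
tcp_pos [0.5299, -0.2035, 0.1361]
contact_force [-3.0428, 1.5826, 18.5929]
moment [0.4638, 0.9129, -0.1637]
grasp_force 25.0164
yaw y -60.23 z [ 2.3e-03 -7.0e-04 -1.0e+00]
```

Emit:
jog_arm --commands '[{"claw":-1,"travel":[0,0,0.01],"delta_rot":[0,0,-0.2]},{"claw":-1,"travel":[0,0,0],"delta_rot":[0,0,-0.2]}]'

```text
t: 10.9
tcp_pos: [0.5299, -0.2035, 0.1359]
ee_rot: [[0.843, 0.538, 0.002], [0.538, -0.843, -0.001], [0.002, 0.002, -1.0]]
contact_force: [-4.3, 1.4, 19.4]
opening: 0.014
grasp_force: 25.0
```

```bash
python3 st.py | egrep 'tcp|force|mom|yaw'
```

```text
tcp_pos [0.5299, -0.2035, 0.1359]
contact_force [-4.3142, 1.4393, 19.417]
moment [0.5085, 0.9946, -0.2571]
grasp_force 25.0154
yaw y -57.48 z [ 2.3e-03 -7.0e-04 -1.0e+00]
```

Emit:
jog_arm --commands '[{"claw":-1,"travel":[0,0,0],"delta_rot":[0,0,-0.2]},{"claw":-1,"travel":[0,0,0],"delta_rot":[0,0,-0.15]}]'

```text
t: 11.1
tcp_pos: [0.5299, -0.2034, 0.1359]
ee_rot: [[0.82, 0.573, 0.002], [0.573, -0.82, -0.001], [0.002, 0.002, -1.0]]
contact_force: [-4.4, 1.9, 20.3]
opening: 0.014
grasp_force: 25.0
```

```bash
python3 st.py | egrep 'tcp|force|mom|yaw'
```

```text
tcp_pos [0.5299, -0.2034, 0.1359]
contact_force [-4.4219, 1.8847, 20.2544]
moment [0.6031, 1.023, -0.2548]
grasp_force 25.0281
yaw y -55.07 z [ 2.2e-03 -6.0e-04 -1.0e+00]
```

Emit:
jog_arm --commands '[{"claw":-1,"travel":[0,0,0],"delta_rot":[0,0,-0.2]},{"claw":-1,"travel":[0,0,0],"delta_rot":[0,0,-0.15]}]'

```text
t: 11.3
tcp_pos: [0.5298, -0.2034, 0.1359]
ee_rot: [[0.795, 0.606, 0.002], [0.606, -0.795, -0.001], [0.001, 0.002, -1.0]]
contact_force: [-3.6, 2.8, 19.1]
opening: 0.0136
grasp_force: 25.0
```

```bash
python3 st.py | egrep 'tcp|force|mom|yaw'
```

```text
tcp_pos [0.5298, -0.2034, 0.1359]
contact_force [-3.5811, 2.7864, 19.1351]
moment [0.571, 1.0654, -0.1948]
grasp_force 25.0251
yaw y -52.66 z [ 2.1e-03 -6.0e-04 -1.0e+00]
```

Emit:
jog_arm --commands '[{"claw":-1,"travel":[0,0,0],"delta_rot":[0,0,-0.2]},{"claw":-1,"travel":[0,0,0],"delta_rot":[0,0,-0.15]}]'

```text
t: 11.5
tcp_pos: [0.5298, -0.2034, 0.1359]
ee_rot: [[0.769, 0.639, 0.002], [0.639, -0.769, -0.001], [0.001, 0.002, -1.0]]
contact_force: [-3.9, 1.6, 19.8]
opening: 0.0138
grasp_force: 25.0
```

```bash
python3 st.py | egrep 'tcp|force|mom|yaw'
```

```text
tcp_pos [0.5298, -0.2034, 0.1359]
contact_force [-3.9424, 1.5535, 19.7766]
moment [0.554, 1.0988, -0.2]
grasp_force 25.0281
yaw y -50.25 z [ 2.1e-03 -6.0e-04 -1.0e+00]
```

Emit:
jog_arm --commands '[{"claw":-1,"travel":[0,0,0],"delta_rot":[0,0,-0.2]},{"claw":-1,"travel":[0,0,0],"delta_rot":[0,0,-0.15]}]'

```text
t: 11.7
tcp_pos: [0.5298, -0.2034, 0.1358]
ee_rot: [[0.742, 0.671, 0.002], [0.671, -0.742, -0.0], [0.001, 0.002, -1.0]]
contact_force: [-4.7, 2.0, 19.2]
opening: 0.0141
grasp_force: 25.3
```

```bash
python3 st.py | egrep 'tcp|force|mom|yaw'
```

```text
tcp_pos [0.5298, -0.2034, 0.1358]
contact_force [-4.69, 1.9635, 19.1638]
moment [0.6003, 1.09, -0.463]
grasp_force 25.3305
yaw y -47.87 z [ 2.e-03 -5.e-04 -1.e+00]
```

Torque is 0.46 N m at 1.28 rad, so that is the stop. I ease back a hair and lift gently.

Emit:
jog_arm --commands '[{"claw":-1,"travel":[0,0,0],"delta_rot":[0,0,0.1]},{"claw":-1,"travel":[0,0,-0.1],"delta_rot":[0,0,0]},{"claw":-1,"travel":[0,0,-0.1],"delta_rot":[0,0,0]},{"claw":-1,"travel":[0,0,-0.1],"delta_rot":[0,0,0]},{"claw":-1,"travel":[0,0,-0.1],"delta_rot":[0,0,0]},{"claw":-1,"travel":[0,0,-0.05],"delta_rot":[0,0,0]}]'

```text
t: 12.3
tcp_pos: [0.5293, -0.2034, 0.1433]
ee_rot: [[0.75, 0.662, 0.001], [0.662, -0.75, 0.0], [0.001, 0.0, -1.0]]
contact_force: [6.4, -0.6, -8.3]
opening: 0.0139
grasp_force: 25.1
```

```bash
python3 st.py | egrep 'tcp|force|mom|yaw'
```

```text
tcp_pos [0.5293, -0.2034, 0.1433]
contact_force [6.3641, -0.5839, -8.2633]
moment [-0.3537, -1.768, -0.2782]
grasp_force 25.07
yaw y -48.58 z [ 9.e-04  1.e-04 -1.e+00]
```

Emit:
jog_arm --commands '[{"claw":-1,"travel":[0,0,-0.03],"delta_rot":[0,0,0]},{"claw":-1,"travel":[0,0,-0.03],"delta_rot":[0,0,0]},{"claw":-1,"travel":[0,0,0],"delta_rot":[0,0,0]}]'

```text
t: 12.6
tcp_pos: [0.5292, -0.2036, 0.1442]
ee_rot: [[0.75, 0.661, 0.001], [0.661, -0.75, 0.0], [0.0, 0.0, -1.0]]
contact_force: [4.6, -1.4, -5.1]
opening: 0.0141
grasp_force: 25.1
```

```bash
python3 st.py | egrep 'tcp|force|mom|yaw'
```

```text
tcp_pos [0.5292, -0.2036, 0.1442]
contact_force [4.5749, -1.4198, -5.1459]
moment [-0.4071, -1.5709, -0.3501]
grasp_force 25.0699
yaw y -48.59 z [ 6.e-04  0.e+00 -1.e+00]
```

Emit:
jog_arm --commands '[{"claw":-1,"travel":[0,0,-0.05],"delta_rot":[0,0,0]},{"claw":-1,"travel":[0,0,-0.05],"delta_rot":[0,0,0]},{"claw":-1,"travel":[0,0,-0.05],"delta_rot":[0,0,0]},{"claw":-1,"travel":[0,0,0],"delta_rot":[0,0,0]}]'

```text
t: 13.0
tcp_pos: [0.5291, -0.2037, 0.1472]
ee_rot: [[0.75, 0.661, 0.0], [0.661, -0.75, -0.0], [0.0, 0.0, -1.0]]
contact_force: [4.3, -2.4, -4.5]
opening: 0.014
grasp_force: 25.1
```

```bash
python3 st.py | egrep 'tcp|force|mom|yaw'
```

```text
tcp_pos [0.5291, -0.2037, 0.1472]
contact_force [4.2686, -2.3838, -4.4895]
moment [-0.6381, -1.3081, -0.3087]
grasp_force 25.0693
yaw y -48.59 z [ 4.e-04 -1.e-04 -1.e+00]
```

Emit:
jog_arm --commands '[{"claw":-1,"travel":[0.01,0.03,-0.1],"delta_rot":[0,0,0]},{"claw":-1,"travel":[0,0,-0.15],"delta_rot":[0,0,0]},{"claw":-1,"travel":[0,0,-0.15],"delta_rot":[0,0,0]},{"claw":-1,"travel":[0,0,-0.15],"delta_rot":[0,0,0]},{"claw":-1,"travel":[0,0,0],"delta_rot":[0,0,0]}]'

```text
t: 13.5
tcp_pos: [0.5295, -0.2036, 0.1591]
ee_rot: [[0.75, 0.662, 0.0], [0.662, -0.75, -0.0], [0.0, 0.0, -1.0]]
contact_force: [-0.0, -0.1, -0.7]
opening: 0.0141
grasp_force: 25.0
```

```bash
python3 st.py | egrep 'tcp|force|mom|yaw'; python3 - <<'E'
from h import *
S=cams.read_camera("side");save(cv2.resize(S["img"][220:370,170:370],None,fx=3,fy=3,interpolation=2),"s2.png")
E
```

```text
tcp_pos [0.5295, -0.2036, 0.1591]
contact_force [-0.0004, -0.0839, -0.7376]
moment [-0.0577, -0.0128, 0.006]
grasp_force 24.9998
yaw y -48.57 z [ 5.e-04 -2.e-04 -1.e+00]
```

View pics/s2.png

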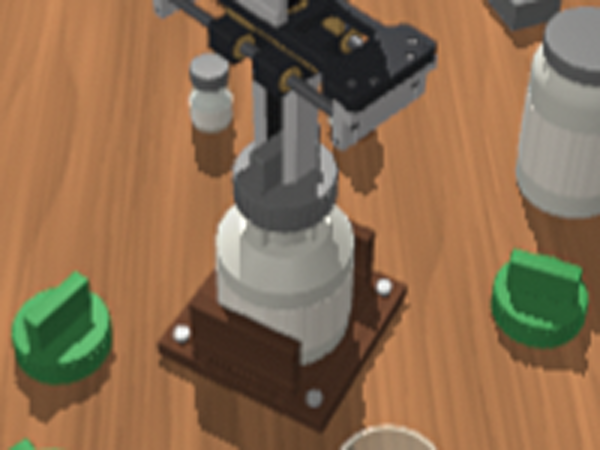

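The cap is free: it hangs at crop (285,190) with the neck showing below it, and the 0.7 N load matches its weight. I lift it and refine the dish position.

Emit:
jog_arm --commands '[{"claw":-1,"travel":[0,0,-0.4],"delta_rot":[0,0,0]},{"claw":-1,"travel":[0,0,-0.6],"delta_rot":[0,0,0]},{"claw":-1,"travel":[0,0,-0.6],"delta_rot":[0,0,0]},{"claw":-1,"travel":[0,0,-0.6],"delta_rot":[0,0,0]},{"claw":-1,"travel":[0,0,-0.6],"delta_rot":[0,0,0]},{"claw":-1,"travel":[0,0,-0.4],"delta_rot":[0,0,0]},{"claw":-1,"travel":[0,0,0],"delta_rot":[0,0,0]}]'

```text
t: 14.25
tcp_pos: [0.53, -0.2039, 0.2239]
ee_rot: [[0.75, 0.661, 0.002], [0.661, -0.75, -0.001], [0.001, 0.002, -1.0]]
contact_force: [0.8, -0.7, -0.6]
opening: 0.0137
grasp_force: 25.0
```

```bash
cat > dish.py <<'E'
from h import *
o=get_obs();R=np.array(o["ee_rot"]);res=[]
for n,(x,y,w,h) in(("top",(176,200,60,58)),("side",(228,184,72,44))):
    p=cams.read_camera(n);c=p["img"][y:y+h,x:x+w].astype(int)
    m=((c.min(2)>120)&(c.max(2)-c.min(2)<45)).astype(np.uint8)
    m=cv2.morphologyEx(m,cv2.MORPH_OPEN,np.ones((3,3),np.uint8))
    k=max(cv2.findContours(m,0,1)[0],key=cv2.contourArea);h_=cv2.convexHull(k)[:,0]
    P=np.array([onz(p,q+[x,y],.013)[:2] for q in h_]);(cx,cy),r=cv2.minEnclosingCircle(P.astype(np.float32))
    b=(P.max(0)+P.min(0))/2
    print(n,(cx,cy),r,b,np.ptp(P,axis=0));res.append(b)
E
python3 dish.py; python3 st.py
```

```text
top (0.5370342135429382, 0.21525917947292328) 0.07754997164011002 [0.53782954 0.21357247] [0.14958876 0.14243639]
side (0.48932167887687683, 0.1557038575410843) 0.050203047692775726 [0.48955882 0.15570386] [0.05281832 0.08544802]
t 14.35
joints [0.5427, 0.2564, -0.3431, 1.8144, 0.0965, 1.0872, -0.6829]
tcp_pos [0.5293, -0.2037, 0.2224]
contact_force [0.7283, 0.1748, -0.2146]
moment [-0.0282, -0.0283, -0.0197]
opening 0.0138
grasp_force 24.9998
yaw y -48.58 z [-0.  0. -1.]
```

Emit:
jog_arm --commands '[{"claw":-1,"travel":[0.4,-0.43,0],"delta_rot":[0,0,0]},{"claw":-1,"travel":[0.78,-0.856,0],"delta_rot":[0,0,0]},{"claw":-1,"travel":[0.78,-0.856,0],"delta_rot":[0,0,0]},{"claw":-1,"travel":[0.78,-0.856,0],"delta_rot":[0,0,0]},{"claw":-1,"travel":[0.78,-0.856,0],"delta_rot":[0,0,0]},{"claw":-1,"travel":[0.78,-0.856,0],"delta_rot":[0,0,0]},{"claw":-1,"travel":[0.78,-0.856,0],"delta_rot":[0,0,0]},{"claw":-1,"travel":[0.78,-0.856,0],"delta_rot":[0,0,0]},{"claw":-1,"travel":[0.78,-0.856,0],"delta_rot":[0,0,0]},{"claw":-1,"travel":[0.78,-0.856,0],"delta_rot":[0,0,0]}]'

```text
t: 15.35
tcp_pos: [0.5324, 0.0183, 0.222]
ee_rot: [[0.749, 0.662, -0.001], [0.662, -0.749, 0.0], [-0.001, -0.001, -1.0]]
contact_force: [0.3, -1.0, -1.2]
opening: 0.0136
grasp_force: 25.0
```

Emit:
jog_arm --commands '[{"claw":-1,"travel":[0.78,-0.856,0],"delta_rot":[0,0,0]},{"claw":-1,"travel":[0.78,-0.856,0],"delta_rot":[0,0,0]},{"claw":-1,"travel":[0.78,-0.856,0],"delta_rot":[0,0,0]},{"claw":-1,"travel":[0.78,-0.856,0],"delta_rot":[0,0,0]},{"claw":-1,"travel":[0.78,-0.856,0],"delta_rot":[0,0,0]},{"claw":-1,"travel":[0.78,-0.856,0],"delta_rot":[0,0,0]},{"claw":-1,"travel":[0.78,-0.856,0],"delta_rot":[0,0,0]},{"claw":-1,"travel":[0.78,-0.856,0],"delta_rot":[0,0,0]},{"claw":-1,"travel":[0.4,-0.43,0],"delta_rot":[0,0,0]},{"claw":-1,"travel":[0,0,0],"delta_rot":[0,0,0]},{"claw":-1,"travel":[0,0,0],"delta_rot":[0,0,0]}]'

```text
t: 16.45
tcp_pos: [0.5362, 0.2128, 0.2222]
ee_rot: [[0.75, 0.662, -0.001], [0.662, -0.75, -0.001], [-0.001, 0.0, -1.0]]
contact_force: [-0.2, -0.9, -1.7]
opening: 0.014
grasp_force: 25.0
```

```bash
python3 st.py; python3 - <<'E'
from h import *
o=get_obs();R=np.array(o["ee_rot"]);print(R.T@(np.array([.537,.213,.03])-o["tcp_pos"])/.02)
S=cams.read_camera("side");save(cv2.resize(S["img"][80:260,160:400],None,fx=3,fy=3,interpolation=2),"s3.png")
E
```

```text
t 16.45
joints [-0.0215, 0.3023, -0.5691, 1.7825, 0.1803, 1.1095, -1.4988]
tcp_pos [0.5362, 0.2128, 0.2222]
contact_force [-0.2266, -0.8527, -1.6541]
moment [-0.0222, -0.0117, -0.0729]
opening 0.014
grasp_force 24.9998
yaw y -48.58 z [-6.e-04 -5.e-04 -1.e+00]
[0.04403184 0.02008999 9.60800477]
```

View pics/s3.png

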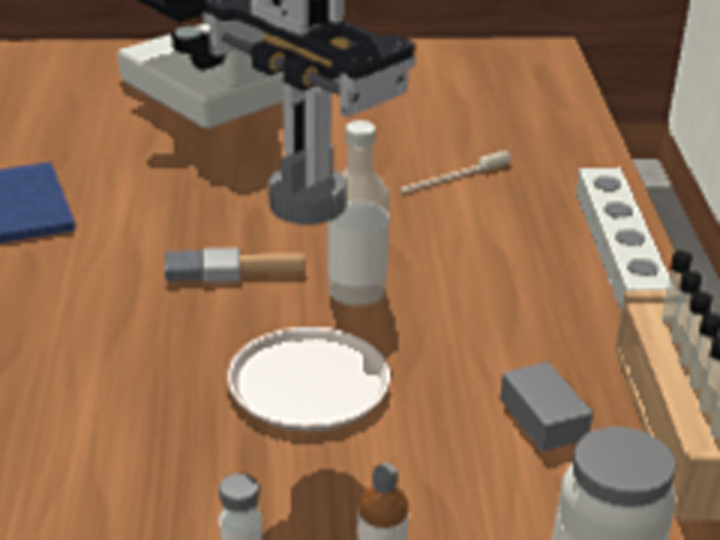

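The cap hangs upright at (308,195) above the dish at (310,380), clear of the bottle. I lower it next.

Emit:
jog_arm --commands '[{"claw":-1,"travel":[0.04,0.05,0.5],"delta_rot":[0,0,0]},{"claw":-1,"travel":[0,0,0.9],"delta_rot":[0,0,0]},{"claw":-1,"travel":[0,0,0.9],"delta_rot":[0,0,0]},{"claw":-1,"travel":[0,0,0.9],"delta_rot":[0,0,0]},{"claw":-1,"travel":[0,0,0.9],"delta_rot":[0,0,0]},{"claw":-1,"travel":[0,0,0.9],"delta_rot":[0,0,0]},{"claw":-1,"travel":[0,0,0.9],"delta_rot":[0,0,0]},{"claw":-1,"travel":[0,0,0.9],"delta_rot":[0,0,0]},{"claw":-1,"travel":[0,0,0.9],"delta_rot":[0,0,0]},{"claw":-1,"travel":[0,0,0.9],"delta_rot":[0,0,0]},{"claw":-1,"travel":[0,0,0.4],"delta_rot":[0,0,0]},{"claw":-1,"travel":[0,0,0],"delta_rot":[0,0,0]}]'

```text
t: 17.7
tcp_pos: [0.537, 0.2124, 0.0413]
ee_rot: [[0.75, 0.661, -0.002], [0.661, -0.75, -0.001], [-0.002, -0.001, -1.0]]
contact_force: [-0.1, -0.0, -0.4]
opening: 0.0137
grasp_force: 25.0
```

Emit:
jog_arm --commands '[{"claw":-1,"travel":[0,0,0.1],"delta_rot":[0,0,0]},{"claw":-1,"travel":[0,0,0.1],"delta_rot":[0,0,0]},{"claw":-1,"travel":[0,0,0],"delta_rot":[0,0,0]}]'

```text
t: 18.0
tcp_pos: [0.5379, 0.2133, 0.0389]
ee_rot: [[0.75, 0.662, 0.001], [0.662, -0.75, 0.0], [0.001, 0.0, -1.0]]
contact_force: [0.2, -0.5, -1.7]
opening: 0.0139
grasp_force: 25.0
```

Emit:
jog_arm --commands '[{"claw":-1,"travel":[0,0,0.08],"delta_rot":[0,0,0]},{"claw":-1,"travel":[0,0,0.08],"delta_rot":[0,0,0]},{"claw":-1,"travel":[0,0,0.08],"delta_rot":[0,0,0]},{"claw":-1,"travel":[0,0,0],"delta_rot":[0,0,0]}]'

```text
t: 18.4
tcp_pos: [0.5376, 0.2132, 0.0335]
ee_rot: [[0.75, 0.662, -0.0], [0.662, -0.75, -0.0], [-0.0, -0.0, -1.0]]
contact_force: [-0.7, 0.1, -0.4]
opening: 0.0138
grasp_force: 25.0
```

Emit:
jog_arm --commands '[{"claw":-1,"travel":[0,0,0.06],"delta_rot":[0,0,0]},{"claw":-1,"travel":[0,0,0.06],"delta_rot":[0,0,0]},{"claw":-1,"travel":[0,0,0],"delta_rot":[0,0,0]}]'

```text
t: 18.7
tcp_pos: [0.5376, 0.2133, 0.0312]
ee_rot: [[0.75, 0.662, -0.0], [0.662, -0.75, 0.0], [-0.0, -0.0, -1.0]]
contact_force: [1.7, 0.3, -1.1]
opening: 0.0142
grasp_force: 25.0
```

Emit:
jog_arm --commands '[{"claw":-1,"travel":[0,0,0.05],"delta_rot":[0,0,0]},{"claw":-1,"travel":[0,0,0.05],"delta_rot":[0,0,0]},{"claw":-1,"travel":[0,0,0],"delta_rot":[0,0,0]}]'

```text
t: 19.0
tcp_pos: [0.5377, 0.2133, 0.0298]
ee_rot: [[0.75, 0.662, 0.0], [0.662, -0.75, -0.0], [0.0, 0.0, -1.0]]
contact_force: [-3.5, -1.5, 11.5]
opening: 0.0142
grasp_force: 25.0
```

Emit:
jog_arm --commands '[{"claw":-1,"travel":[0,0,-0.04],"delta_rot":[0,0,0]},{"claw":-0.6,"travel":[0,0,0],"delta_rot":[0,0,0]},{"claw":-0.4,"travel":[0,0,0],"delta_rot":[0,0,0]},{"claw":-0.2,"travel":[0,0,0],"delta_rot":[0,0,0]},{"claw":-0.2,"travel":[0,0,0],"delta_rot":[0,0,0]},{"claw":-0.2,"travel":[0,0,-0.2],"delta_rot":[0,0,0]},{"claw":-0.2,"travel":[0,0,-0.6],"delta_rot":[0,0,0]},{"claw":-0.2,"travel":[0,0,-0.9],"delta_rot":[0,0,0]},{"claw":-0.2,"travel":[0,0,-0.9],"delta_rot":[0,0,0]},{"claw":-0.2,"travel":[0,0,-0.9],"delta_rot":[0,0,0]},{"claw":-0.2,"travel":[0,0,-0.9],"delta_rot":[0,0,0]},{"claw":-0.2,"travel":[0,0,-0.9],"delta_rot":[0,0,0]}]'

```text
t: 20.2
tcp_pos: [0.5376, 0.2134, 0.138]
ee_rot: [[0.75, 0.662, 0.001], [0.662, -0.75, 0.0], [0.001, 0.0, -1.0]]
contact_force: [0.4, 0.0, 0.4]
opening: 0.0375
grasp_force: 0.0
```

Emit:
jog_arm --commands '[{"claw":-0.2,"travel":[0,0,-0.9],"delta_rot":[0,0,0]},{"claw":-0.2,"travel":[0,0,-0.9],"delta_rot":[0,0,0]},{"claw":-0.2,"travel":[0,0,-0.9],"delta_rot":[0,0,0]},{"claw":-0.2,"travel":[0,0,-0.9],"delta_rot":[0,0,0]},{"claw":-0.2,"travel":[0,0,0],"delta_rot":[0,0,0]}]'

```text
t: 20.7
tcp_pos: [0.5386, 0.214, 0.2114]
ee_rot: [[0.75, 0.662, 0.004], [0.662, -0.75, 0.001], [0.004, 0.002, -1.0]]
contact_force: [-0.4, 0.5, -0.1]
opening: 0.0376
grasp_force: 0.0
```

```bash
python3 st.py; python3 - <<'E'
from h import *
S=cams.read_camera("side");save(cv2.resize(S["img"][80:260,160:400],None,fx=3,fy=3,interpolation=2),"s4.png")
E
```

```text
t 20.7
joints [-0.0223, 0.3144, -0.5705, 1.7927, 0.1909, 1.0853, -1.5072]
tcp_pos [0.5386, 0.214, 0.2114]
contact_force [-0.3876, 0.474, -0.0625]
moment [0.0265, -0.0597, 0.0234]
opening 0.0376
grasp_force 0.0
yaw y -48.57 z [ 0.0039  0.0015 -1.    ]
```

View pics/s4.png

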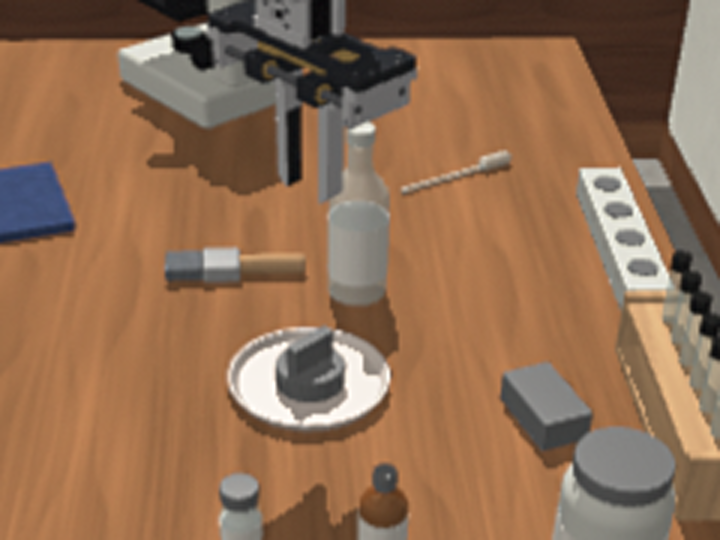

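The cap stands upright in the middle of the dish at (310,375), the dish has not moved, and the gripper is clear.

```bash
python3 -c "
from h import *
print(ctrl.job_done())"
```

```text
the job is handed in; nothing more can be done
None
```

The jar is open, the cap stands upright near the middle of the white dish with the gripper clear of it, and the job is handed in; the hand-in returned no verdict.

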